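# Close the detector box on the optical table

### The arm

A 6-joint arm with a two-finger parallel gripper is mounted at the origin on the work surface. World frame = base frame: x ahead of the robot, y to its left, z up, the work surface at z = 0. Lengths are in m, angles in degrees, forces in N, time in s.
With the tool pointing down it reaches from about 0.3 to 0.75 m from the base axis. Payload 8.5 kg.
Tool frame: the origin (TCP) lies at the very end of the fingers, on their centre line; the grasp point (between the pads) lies 19 mm behind it; z points along the fingers, y is the direction in which the jaws open and shut (so a half turn about z gives the same grasp; the last joint's range is limited). The gripper opens to 85 mm and grips with 20 to 120 N. Pads are 22 mm wide; open, the fingers measure 114 mm over their backs; the gripper's body (76 mm by 85 mm) begins 54 mm behind the grasp point. The pads swing forward as they close: fully open they stand 13 mm farther back than shut.
Start: joints at [-85.617, 21.807, 74.336, -0, 83.858, -12.336], TCP at [0.158, -0.527, 0.231] pointing down, gripper open.
Joint ranges: [-178.18, 178.18], [-50.72, 133.34], [12.68, 142.11], [-81.47, 261.47], [9.98, 163.14], [-165.26, 165.26]. Speed limits (degrees/s): [136.94, 136.94, 180, 180, 180, 180].

### API

Orientations are given as a 3x3 rotation matrix whose columns are the frame's x, y, z axes.
In Python, from rig import env, vision, close_job, spotter gives the robot as it stands. The module is installed in compiled form; this text tells all that it offers.
- The arm moves only by the tool jog_arm, never from a script. Its argument "plan" is a list that holds one entry, the list of rows, each a list of 6 numbers: the shift along the tool's x, y, z in units of 40 mm (1.0 is 40 mm), then the turn, a rotation vector about the tool's x, y, z in units of 0.15 rad (1.0 is 0.15 rad). A call has 1 to 10 rows; each row shifts and turns the commanded pose from where the row before left it, along the tool's axes as they then stand; what a row does not reach is not made up. A row lasts 1/10 s, in which the tool goes at most 50 mm and 8.59 degrees, less where a joint would pass 70% of its speed; a pose out of reach is approached as far as the arm can. A call with a number of a shift or a turn outside -1 to 1 is refused whole. A call with a gripper value outside its range is refused whole. "grip" is the opening, from -1 (shut) to 1 (fully open), set as the call begins (left out, the last holds). The fingers move at their own pace and stop on an object; "squeeze" is the grip in N (left out, the last holds). Time passes only in rows, so rows that do not move let the fingers close. It gives the time, the measured TCP pose, the force and the opening at its end, in the units of the state.
- env.observe(): the state, without advancing time (a new reading comes with each control period).
- vision.get_image(name): name is "scene" or "top" or "wrist"; returns (picture, depth): 480x640x3 uint8, red, green, blue; 480x640 float32, m along the optical axis (not along the pixel's ray), 0 where there is no reading.
- vision.camera_info(name): a dict with "fx", "fy", "cx", "cy" (pixels), "rvec" (rotation vector, rad) and "tvec" (3), from world to camera coordinates, as OpenCV has them. Camera axes: x right, y down, z forward; pixel columns grow to the right and rows downward; lengths in m; the calibration is good to about 2 mm. The wrist camera is an equidistant fisheye: a pixel r from the principal point sees the ray r / f radians off the axis. A picture is of the moment at which its call begins: read the wrist's pose just before it. camera_info takes no time and is no camera call; for the wrist camera it gives the pose at the moment of the call.
- close_job(): hands the job in, once; it reports no verdict.
Trained networks look in the newest picture that a camera, given by its name, has taken for a name from the list of things; names that differ only in an ending like _2 or _b are one class to them, and where a whole thing is asked for, a point or a joint stands for the part that bears it (a point fixed in the world has none). Each returns a list of dicts, best first, with "score" (0 to 1); they miss things now and then, are a little off and sometimes report something else, mostly with a low value. They report only what shows in the picture. A call takes as long as a camera call. They do not tell look-alikes from the thing itself.
- spotter.trace(camera, query): "pixels" (480x640 bool, what is visible of it) and "rect" ([left, top, right, bottom] in pixels, round what is visible of it).
The state is a dict: "time_s": time; "q": joint angles; "qvel": joint speeds; "joint_efforts": joint torques, N m; "position": TCP position; "tool_rot": TCP orientation; "ft_force": force on the tool from outside, world axes, zero at the start; "wrist_torque": the same for the moment, N m; "grip_width": finger opening in m.
Only numpy, scipy, OpenCV 4.12 (cv2) and the standard library are available. Lean on these libraries where they do the work, as an engineer would, in place of code of your own. Each camera call takes 0.05 s, during which the arm holds its last target.

### The job

Close the open aluminium box with the long cover plate: tilt its plain edge (the one without screw heads) in under the box's overhanging lip, then lower it with the hand until it lies flat and fully down in the recess, and let go. Lower it, do not let it drop, and leave the square cover plate where it is.

Things in the scene. Friction and masses are not known exactly. Their poses are not given: they have to be found in the camera images.
- cover_grip (a point): Grip point of the loose long cover plate (0.3 kg, aluminium, flat on the table): in its upright black bar handle, 32 mm above the plate's underside. The bar is 14 mm thick (along x), 60 mm long (along y), its top 52 mm above the underside. x runs along the plate's length, from plain edge (95 mm from here, at -x) to screw edge (65 mm, at +x); z is up.
- cover: The same long cover plate, 160 (x) x 100 (y) x 6 mm. Origin: middle of its plain edge, on the underside, 95 mm towards -x of and 32 mm below cover_grip; same axes. Two screw heads, 12 mm across and 8 mm high, stand 10 mm from the other (screw) edge, 38 mm either side of the middle.
- pocket (a point): Centre of the recess in the open box's top, on the plane of the ledge on which the cover must lie, 50 mm above the table. x runs from the lip end to the far rim, z up. The recess spans x -90 to +90, y -60 to +60 mm. Closed and centred, the cover has its x along this x, its plain edge at x = -80 and cover_grip at x = +15, y = 0, z = +32 mm.
- housing: The open box: fixed, aluminium, 200 x 140 mm, origin 50 mm below pocket, same axes. In pocket's frame: the lip (6 mm thick, full width) overhangs x -90 to -60, underside at z = +18, top +24; the rim on the other three sides is 10 mm thick, top z = +14. The ledge is 45 mm wide at the lip end, 30 at the far end, 22 along the sides; between them the box is hollow.
- square_grip (a point): The square cover plate of some other box, 110 x 110 x 6 mm, aluminium, with the same black bar handle across its middle (top 52 mm above the underside). This point lies in the bar, 32 mm above the underside. It must stay where it is. Either plate may lie in either place.
There are look-alikes about, which are no part of the job. Leave any blue or green look-alike of the cover alone.

How it is judged:
By the outcome, as a careful person would: the job done as asked, in the order asked, and still so for the second after the job is handed in, with the robot touching nothing.
It also fails if it takes over 40 s, if anything falls off the work surface, if the arm or the gripper's body presses on something with over 40 N, if the wrist force passes 120 N, or if a joint passes its speed limit or range.

## Working session

There is one attempt and no reset: what is moved stays moved. The work goes in short steps, Python scripts to look and compute and a tool call to move; the robot and the scene stay as the last step left them, time stands still between calls to the robot, and variables do not carry over. Pictures are saved under pics/ and viewed, and the job is handed in when it is done.

Besides the shell and the picture viewer there is one more tool, called after ">>>" as name(argument=value, ...), one argument or row to a line, values as JSON. jog_arm: Moves the arm, as the interface text tells. Its arguments: {"type":"object","properties":{"plan":{"type":"array"},"grip":{"type":"number"},"squeeze":{"type":"number"}},"required":["plan"]}

```bash
mkdir -p pics; cat > h.py <<'E'
import numpy as np, cv2
from rig import env, vision, close_job, spotter
def shot(n,f=None):
    im,d=vision.get_image(n)
    if f: cv2.imwrite('pics/'+f,im[:,:,::-1])
    return im,d
def w(n,uv,d):
    c=vision.camera_info(n);R,_=cv2.Rodrigues(np.array(c['rvec'],float));t=np.array(c['tvec'],float).ravel()
    uv=np.atleast_2d(uv).astype(float);d=np.atleast_1d(d)
    p=np.c_[(uv[:,0]-c['cx'])/c['fx']*d,(uv[:,1]-c['cy'])/c['fy']*d,d]
    return (p-t)@R
E
python3 - <<'E'
from h import *
for n in('scene','top'):
    im,d=shot(n,n+'1.png'); np.savez('pics/%s1.npz'%n,im=im,d=d)
    for q in('cover','housing','square_grip'):
        for r in spotter.trace(n,q): print(n,q,round(r['score'],2),r['rect'])
print(env.observe()['time_s'])
E
```

```text
scene cover 0.91 [179.5, 188.4, 248.7, 227.8]
scene cover 0.79 [289.3, 296.0, 338.1, 361.8]
scene cover 0.64 [361.4, 185.9, 430.6, 236.0]
scene housing 0.61 [415.6, 225.6, 522.8, 326.3]
scene square_grip 0.61 [191.9, 244.3, 246.2, 290.6]
top cover 0.97 [331.8, 106.6, 396.9, 189.8]
top cover 0.81 [197.4, 246.1, 272.8, 327.1]
top housing 0.94 [153.5, 111.6, 248.7, 220.6]
top square_grip 0.57 [427.3, 219.4, 482.4, 270.4]
0.4
```

View pics/top1.png

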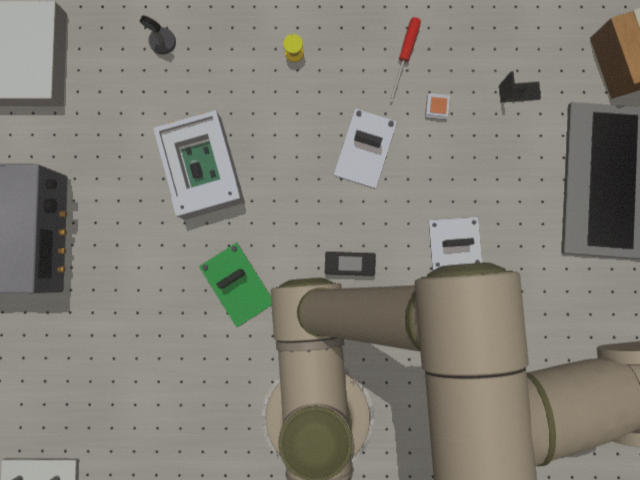

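View pics/scene1.png

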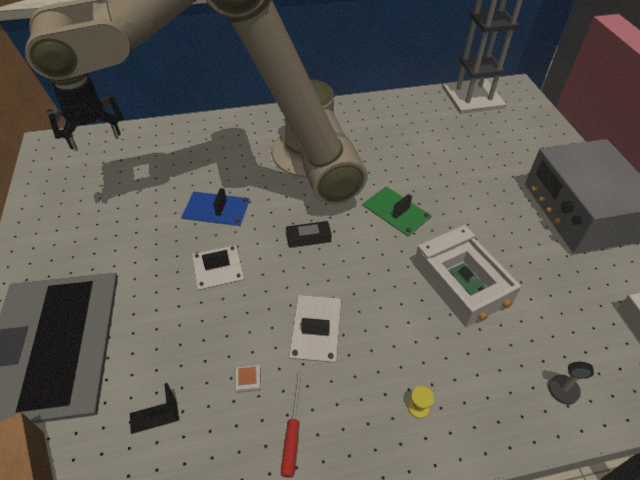

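```bash
python3 - <<'E'
from h import *
z=np.load('pics/top1.npz');im=z['im'];d=z['d']
a=cv2.resize(im[95:235,140:260],None,fx=4.5,fy=4.5,interpolation=cv2.INTER_CUBIC)[:560]
b=cv2.resize(im[95:200,325:405],None,fx=5,fy=5,interpolation=cv2.INTER_CUBIC)
o=np.zeros((600,800,3),np.uint8);a=cv2.resize(im[95:235,145:255],None,fx=4,fy=4,interpolation=cv2.INTER_CUBIC);b=cv2.resize(im[100:195,325:405],None,fx=4,fy=4,interpolation=cv2.INTER_CUBIC)
o[:a.shape[0],:a.shape[1]]=a;o[:b.shape[0],450:450+b.shape[1]]=b
cv2.imwrite('pics/crop1.png',o[:,:,::-1])
c=vision.camera_info('top');print(c)
# height map over box
vv,uu=np.mgrid[0:480,0:640]
P=w('top',np.c_[uu.ravel(),vv.ravel()],d.ravel()).reshape(480,640,3)
np.save('pics/P.npy',P)
H=P[:,:,2]
h=np.clip(H*1000/90*255,0,255).astype(np.uint8)
o=cv2.applyColorMap(cv2.resize(h[95:235,145:255],None,fx=4,fy=4,interpolation=cv2.INTER_NEAREST),cv2.COLORMAP_JET)
cv2.imwrite('pics/h1.png',o)
for v in range(110,222,6): print(v,[int(1000*H[v,u]) for u in range(150,250,6)])
E
```

```text
{'fx': 566.8693889902839, 'fy': 566.8693889902839, 'cx': 326.56454753775535, 'cy': 241.87610643123872, 'rvec': array([ 2.18806865, -2.17723598,  0.07004797]), 'tvec': array([-0.02072516,  0.38317976,  1.23932466])}
110 [0, 5, -1, 0, 1, 4, 0, -1, 3, 2, 1, -2, 2, 3, 1, 1, 1]
116 [2, 0, 0, 0, 3, 2, 3, 64, 65, 66, 62, 68, 2, 0, -1, 0, -1]
122 [2, 1, -2, 3, 69, 66, 64, 61, 55, 51, 52, 65, 5, 6, 5, -1, 0]
128 [2, 68, 63, 61, 47, 50, 51, 54, 51, 49, 51, 63, 37, 0, -1, 0, 8]
134 [3, 65, 49, 46, 51, 52, 50, 55, 49, 42, 53, 49, 68, 5, 2, -2, 0]
140 [0, 1, 60, 49, 50, 48, 40, 28, 19, 13, 56, 56, 63, 1, 0, 1, 0]
146 [-1, 7, 63, 50, 53, 12, 13, 14, 16, 15, 18, 51, 65, 22, 0, 2, -1]
152 [2, 0, 65, 50, 53, 14, 14, 14, 16, 21, 12, 56, 55, 49, 2, 5, -2]
158 [3, 5, 70, 56, 51, 29, 10, 16, 11, 14, 14, 50, 53, 68, 4, 0, 4]
164 [-1, 5, -4, 62, 49, 48, 21, 41, 31, 16, 16, 16, 50, 66, 0, 8, 4]
170 [1, 5, 4, 61, 51, 49, 10, 31, 33, 13, 22, 16, 53, 64, 32, 0, 1]
176 [0, 0, 1, 67, 51, 57, 17, 12, 29, 14, 15, 16, 53, 51, 66, 4, 4]
182 [-1, 0, 3, 69, 52, 49, 36, 14, 16, 13, 47, 50, 55, 73, 75, 0, 1]
188 [5, 1, 4, 3, 72, 51, 47, 49, 50, 73, 77, 75, 74, 76, 71, 14, -1]
194 [3, 5, 3, 3, 67, 49, 79, 72, 77, 75, 77, 78, 74, 76, 79, 52, 5]
200 [0, 0, 3, 6, 76, 73, 74, 74, 78, 79, 77, 77, 81, 75, 63, 38, 2]
206 [-4, 3, 3, 1, 70, 80, 73, 76, 75, 78, 69, 51, 33, 9, 6, 5, 2]
212 [3, 6, 1, 2, 2, 78, 77, 62, 43, 19, 2, 0, 6, 4, 3, 7, 6]
218 [4, 5, 0, 3, -3, 2, 8, 4, 2, 0, 8, -1, 1, -1, 4, 1, 1]
```

View pics/crop1.png

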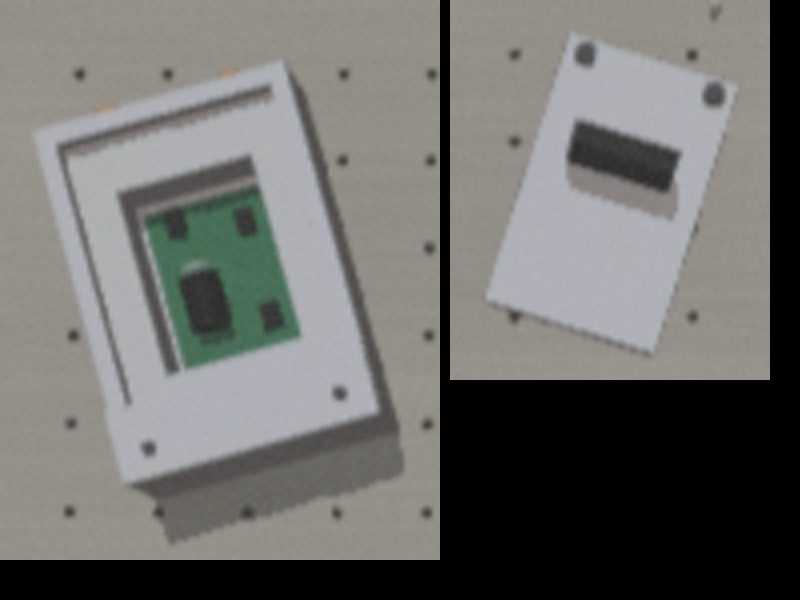

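View pics/h1.png

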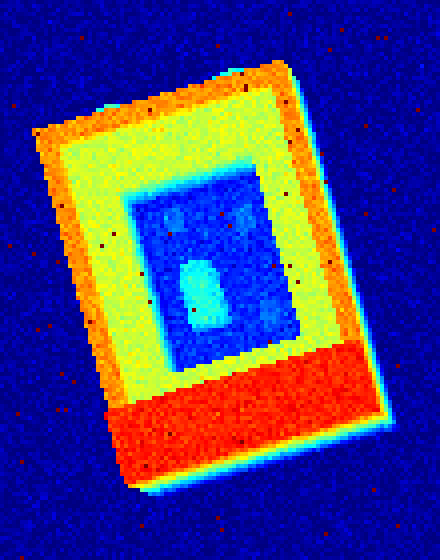

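```bash
python3 - <<'E'
from h import *
z=np.load('pics/top1.npz');im=z['im'];P=np.load('pics/P.npy');H=cv2.medianBlur(P[:,:,2].astype(np.float32),3)
c=vision.camera_info('top');R,_=cv2.Rodrigues(c['rvec']);t=c['tvec']
def ray(uv,zz):
    uv=np.atleast_2d(uv).astype(float);r=np.c_[(uv[:,0]-c['cx'])/c['fx'],(uv[:,1]-c['cy'])/c['fy'],np.ones(len(uv))]@R
    C=-R.T@t; return (C+r*((zz-C[2])/r[:,2])[:,None])[:,:2]
print('cam',-R.T@t)
# box
m=np.zeros(H.shape,bool);m[100:230,140:255]=True
def rect(mask,zz):
    n,l,s,_=cv2.connectedComponentsWithStats(mask.astype(np.uint8));k=1+np.argmax(s[1:,4]);v,u=np.nonzero(l==k)
    r=cv2.minAreaRect(np.c_[u,v].astype(np.float32));b=ray(cv2.boxPoints(r),zz)
    print(r,'\n',b.round(4).tolist(),'centre',b.mean(0).round(4),'sides',[round(float(np.linalg.norm(b[i]-b[i-1])),4) for i in range(4)],[round(float(np.degrees(np.arctan2(*(b[i]-b[i-1])[::-1]))),2) for i in range(4)])
    return l==k
print('floor med',np.median(H[100:230,90:140]))
rim=m&(H>.058); lip=m&(H>.0695)
rect(lip,.074)
rect(m&(H>.058)&(H<.0695),.064)
rect(rim,.066)
# plate
hsv=cv2.cvtColor(im,cv2.COLOR_RGB2HSV)
m=np.zeros(H.shape,bool);m[100:195,325:405]=True
print(im[150,345],im[110,330],im[170,360])
g=im.astype(int)
wht=m&(g[:,:,2]>172)&(g[:,:,2]-g[:,:,0]>-4)
cv2.imwrite('pics/mk.png',cv2.resize((wht*255).astype(np.uint8)[95:200,320:410],None,fx=5,fy=5))
wh=rect(cv2.morphologyEx(wht.astype(np.uint8),cv2.MORPH_OPEN,np.ones((3,3)))>0,.006)
bar=m&(g.max(2)<75)
rect(cv2.morphologyEx(bar.astype(np.uint8),cv2.MORPH_OPEN,np.ones((3,3)))>0,.052)
bm=bar&(H>.04);print(P[bm].mean(0),P[bm][:,2].max(),bm.sum())
E
```

```text
cam [ 0.29529841 -0.02673215  1.26303844]
floor med 0.0021227787
((205.04718017578125, 197.4150848388672), (19.23047637939453, 66.61986541748047), 74.05460357666016) 
 [[0.472, 0.3121], [0.5118, 0.1769], [0.4723, 0.1651], [0.4327, 0.2999]] centre [0.4722 0.2385] sides [0.0412, 0.1409, 0.0412, 0.1405] [17.16, -73.62, -163.3, 106.35]
((193.96156311035156, 153.1923065185547), (73.32205200195312, 66.13017272949219), 74.74488067626953) 
 [[0.6272, 0.3575], [0.6658, 0.2205], [0.5118, 0.1763], [0.4737, 0.3121]] centre [0.5696 0.2666] sides [0.1601, 0.1423, 0.1603, 0.141] [16.48, -74.23, -163.99, 105.67]
((195.90829467773438, 162.96990966796875), (92.92596435546875, 67.39273071289062), 74.47589111328125) 
 [[0.6251, 0.3599], [0.6651, 0.2207], [0.4709, 0.164], [0.4316, 0.3016]] centre [0.5482 0.2616] sides [0.202, 0.1448, 0.2023, 0.1431] [16.75, -73.95, -163.72, 105.92]
[173 177 183] [145 142 135] [174 177 182]
((365.0117492675781, 147.82733154296875), (43.45862579345703, 68.67190551757812), 17.927919387817383) 
 [[0.5369, -0.0341], [0.6863, -0.0813], [0.6559, -0.1745], [0.507, -0.1268]] centre [ 0.5965 -0.1042] sides [0.0973, 0.1567, 0.0981, 0.1564] [72.12, -17.5, -108.08, 162.21]
((367.767578125, 139.00543212890625), (25.585472106933594, 9.704834938049316), 17.102725982666016) 
 [[0.6026, -0.0777], [0.623, -0.0838], [0.6066, -0.1369], [0.5862, -0.1306]] centre [ 0.6046 -0.1072] sides [0.0554, 0.0214, 0.0555, 0.0213] [72.85, -16.74, -107.18, 163.09]
[ 0.6063128  -0.10756049  0.05951314] 1.2630384444046676 162
```

View pics/mk.png

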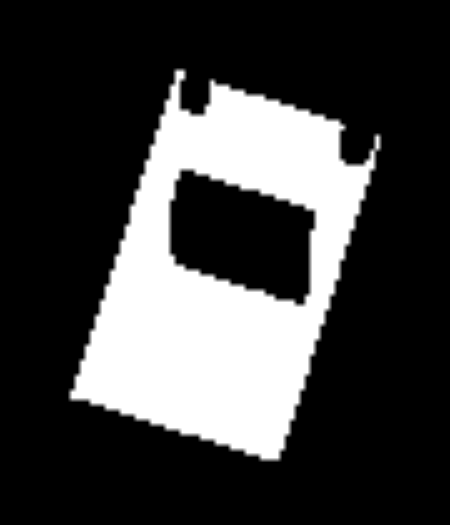

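```bash
cat >> h.py <<'E'
from scipy.spatial.transform import Rotation as Ro
def tool(yaw,th=0,flip=1):
    # tool y along plate x (yaw deg), tilt th deg raising +x end
    y0=np.radians(yaw);X=np.array([np.cos(y0),np.sin(y0),0]);Z=np.array([0,0,1.]);t=np.radians(th)
    px=np.cos(t)*X+np.sin(t)*Z; pz=-np.sin(t)*X+np.cos(t)*Z
    ty=flip*px; tz=-pz; return np.c_[np.cross(ty,tz),ty,tz]
def go(pt,Rt,p0=None,R0=None):
    s=env.observe()
    p0=np.array(s['position']) if p0 is None else p0;R0=np.array(s['tool_rot']) if R0 is None else R0
    dp=R0.T@(np.array(pt)-p0);rv=Ro.from_matrix(R0.T@Rt).as_rotvec()
    print('units shift(in start tool axes)',(dp/.04).round(2),'turn',(rv/.15).round(2),'mm',(dp*1e3).round(1),'deg',np.degrees(rv).round(1))
PK=np.array([.6100,-.1085]);PKY=-17.4
BX=np.array([.5493,.2610]);BY=16.6
E
python3 - <<'E'
from h import *
s=env.observe();print(np.array(s['tool_rot']).round(3),s['position'],s['q'],s['grip_width'],s['ft_force'])
for f in(1,-1): go([*PK,.16],tool(PKY,0,f))
go([*PK,.16],np.array(s['tool_rot']))
E
```

```text
[[ 0.958  0.288 -0.   ]
 [ 0.288 -0.958  0.   ]
 [ 0.    -0.    -1.   ]] [ 0.1582109  -0.52668263  0.23122398] [-8.56168573e+01  2.18123008e+01  7.43434489e+01 -8.71879240e-04
  8.38592884e+01 -1.23355684e+01] 0.08550240165833042 [0.43011303 0.42639842 0.39432449]
units shift(in start tool axes) [13.82 -6.76  1.78] turn [-0.  -0.  -6.5] mm [ 553.  -270.5   71.3] deg [ -0.   -0.  -55.9]
units shift(in start tool axes) [13.82 -6.76  1.78] turn [-0.    0.   14.44] mm [ 553.  -270.5   71.3] deg [ -0.    0.  124.1]
units shift(in start tool axes) [13.82 -6.76  1.78] turn [0. 0. 0.] mm [ 553.  -270.5   71.3] deg [0. 0. 0.]
```

>>> jog_arm(
  plan=[
    [[0.69, -0.34, 0.03, 0, 0, 0], [0.69, -0.34, 0.03, 0, 0, 0], [0.69, -0.34, 0.03, 0, 0, 0], [0.69, -0.34, 0.03, 0, 0, 0], [0.69, -0.34, 0.03, 0, 0, 0], [0.69, -0.34, 0.03, 0, 0, 0], [0.69, -0.34, 0.03, 0, 0, 0], [0.69, -0.34, 0.03, 0, 0, 0], [0.69, -0.34, 0.03, 0, 0, 0], [0.69, -0.34, 0.03, 0, 0, 0]],
  ],
  grip=1,
)

```text
time_s: 1.4
position: [0.3842, -0.3161, 0.2193]
tool_rot: [[0.958, 0.288, 0.0], [0.288, -0.958, -0.0], [0.0, 0.0, -1.0]]
ft_force: [0.4, -0.2, 0.8]
grip_width: 0.0855
```

>>> jog_arm(
  plan=[
    [[0.69, -0.34, 0.03, 0, 0, 0], [0.69, -0.34, 0.03, 0, 0, 0], [0.69, -0.34, 0.03, 0, 0, 0], [0.69, -0.34, 0.03, 0, 0, 0], [0.69, -0.34, 0.03, 0, 0, 0], [0.69, -0.34, 0.03, 0, 0, 0], [0.69, -0.34, 0.03, 0, 0, 0], [0.69, -0.34, 0.03, 0, 0, 0], [0.69, -0.34, 0.03, 0, 0, 0], [0.69, -0.34, 0.03, 0, 0, 0]],
  ],
)

```text
time_s: 2.4
position: [0.6095, -0.1064, 0.2072]
tool_rot: [[0.958, 0.288, -0.0], [0.288, -0.958, -0.0], [-0.0, -0.0, -1.0]]
ft_force: [0.0, -0.6, -0.4]
grip_width: 0.0855
```

>>> jog_arm(
  plan=[
    [[0, 0, 0, 0, 0, -0.93], [0, 0, 0, 0, 0, -0.93], [0, 0, 0, 0, 0, -0.93], [0, 0, 0, 0, 0, -0.93], [0, 0, 0, 0, 0, -0.93], [0, 0, 0, 0, 0, -0.93], [0, 0, 0, 0, 0, -0.92], [0, 0, 0, 0, 0, 0]],
  ],
)

```text
time_s: 3.2
position: [0.6086, -0.1074, 0.2072]
tool_rot: [[0.298, 0.955, -0.0], [0.955, -0.298, 0.0], [0.0, -0.0, -1.0]]
ft_force: [-1.1, -0.2, -1.8]
grip_width: 0.0854
```

```bash
python3 - <<'E'
from h import *
s=env.observe();print(s['time_s'],s['position'],s['q'].round(1) if hasattr(s['q'],'round') else s['q'])
go([*PK,.11],tool(PKY,0,1))
shot('wrist','wr1.png'); im,d=shot('scene','sc2.png')
c=vision.camera_info('wrist');print(c)
# predicted pixels of plate corners & bar top
R,_=cv2.Rodrigues(c['rvec']);T=np.array(c['tvec']).ravel()
y=np.radians(PKY);X=np.array([np.cos(y),np.sin(y),0]);Y=np.array([-X[1],X[0],0])
for a,b,z in[(-95,-50,6),(-95,50,6),(65,50,6),(65,-50,6),(-7,-30,52),(-7,30,52),(7,30,52),(7,-30,52)]:
    p=R@(np.array([*PK,0])+(a*X+b*Y+np.array([0,0,z]))/1000)+T
    th=np.arctan2(np.hypot(p[0],p[1]),p[2]);ph=np.arctan2(p[1],p[0]);print((a,b,z),round(c['cx']+c['fx']*th*np.cos(ph)),round(c['cy']+c['fy']*th*np.sin(ph)))
E
```

```text
3.2 [ 0.60860307 -0.10744309  0.20724486] [-21.   29.7  65.1  -0.   85.2  -3.6]
units shift(in start tool axes) [-0.01  0.04  2.43] turn [-0.   -0.    0.01] mm [-0.6  1.7 97.2] deg [-0.  -0.   0.1]
{'fx': 371.64829954431775, 'fy': 371.64829954431775, 'cx': 321.6014368794455, 'cy': 239.04319281669288, 'rvec': array([-2.77972686,  0.42992906,  0.0740801 ]), 'tvec': array([-0.61192113,  0.0420386 ,  0.38497952])}
(-95, -50, 6) 230 254
(-95, 50, 6) 223 155
(65, 50, 6) 394 153
(65, -50, 6) 389 254
(-7, -30, 52) 316 252
(-7, 30, 52) 316 183
(7, 30, 52) 333 183
(7, -30, 52) 333 252
```

View pics/wr1.png

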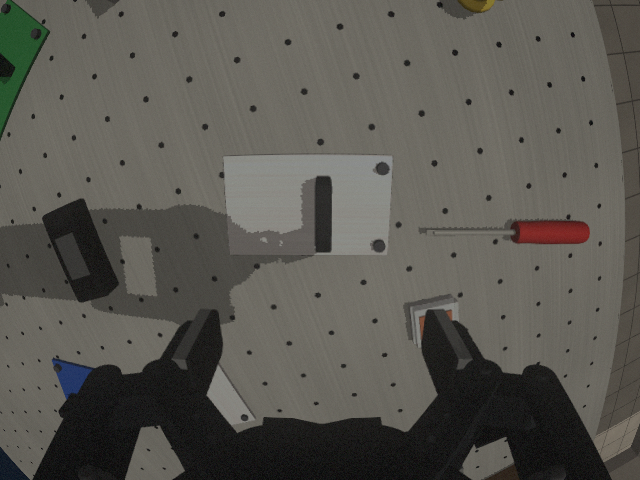

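The wrist view shows the loose white long plate, with its corners at about (224,155), (393,155), (388,255) and (230,255). They match my prediction to about 1 px. The screw heads are at (382,169) and (378,246), and the bar is at (324,214).

In the top view, the candidates were:
- **White long plate (366,148):** it has two screw heads and is not square, so it is the one meant.
- **Green (235,285) and blue plates:** look-alikes, to be left alone.
- **White square (457,243):** has a screw at each corner, to be left where it is.

The enlarged crop already confirmed the choice.

>>> jog_arm(
  plan=[
    [[-0.01, 0.04, 0.6, 0, 0, 0.01], [0, 0, 0.6, 0, 0, 0], [0, 0, 0.6, 0, 0, 0], [0, 0, 0.6, 0, 0, 0], [0, 0, 0.6, 0, 0, 0], [0, 0, 0.6, 0, 0, 0], [0, 0, 0.5, 0, 0, 0], [0, 0, 0.3, 0, 0, 0], [0, 0, 0.3, 0, 0, 0], [0, 0, 0, 0, 0, 0]],
  ],
)

```text
time_s: 4.3
position: [0.6096, -0.1081, 0.0182]
tool_rot: [[0.302, 0.953, -0.002], [0.953, -0.302, 0.001], [0.0, -0.002, -1.0]]
ft_force: [-0.1, -0.3, 0.2]
grip_width: 0.0855
```

```bash
python3 - <<'E'
from h import *
go([*PK,.0155],tool(PKY,0,1)); shot('wrist','wr2.png');print(env.observe()['ft_force'])
E
```

```text
units shift(in start tool axes) [-0.01  0.01  0.07] turn [-0.01 -0.   -0.02] mm [-0.2  0.5  2.7] deg [-0.1 -0.  -0.2]
[-0.26917896  0.84489165 -0.41332879]
```

View pics/wr2.png

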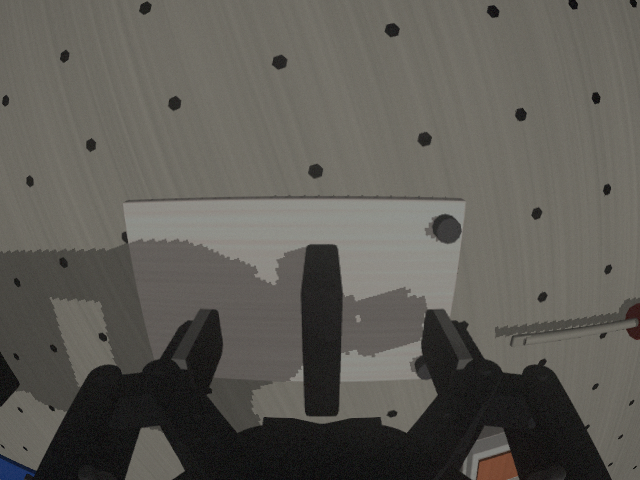

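The bar (x about 322) is midway between the fingers (210 and 437), so I'm closing.

>>> jog_arm(
  plan=[
    [[0, 0.01, 0.06, 0, 0, 0], [0, 0, 0, 0, 0, 0], [0, 0, 0, 0, 0, 0], [0, 0, 0, 0, 0, 0], [0, 0, 0, 0, 0, 0], [0, 0, 0, 0, 0, 0], [0, 0, 0, 0, 0, 0], [0, 0, 0, 0, 0, 0], [0, 0, 0, 0, 0, 0], [0, 0, 0, 0, 0, 0]],
  ],
  grip=-1,
  squeeze=70,
)

```text
time_s: 5.35
position: [0.6105, -0.1084, 0.0173]
tool_rot: [[0.301, 0.954, 0.0], [0.954, -0.301, -0.0], [-0.0, 0.0, -1.0]]
ft_force: [-1.7, 0.0, 4.5]
grip_width: 0.0132
```

>>> jog_arm(
  plan=[
    [[0, 0, -0.1, 0, 0, 0], [0, 0, -0.2, 0, 0, 0], [0, 0, -0.4, 0, 0, 0], [0, 0, -0.5, 0, 0, 0], [0, 0, -0.6, 0, 0, 0], [0, 0, -0.6, 0, 0, 0], [0, 0, -0.6, 0, 0, 0], [0, 0, -0.5, 0, 0, 0], [0, 0, -0.2, 0, 0, 0], [0, 0, 0, 0, 0, 0]],
  ],
)

```text
time_s: 6.35
position: [0.6106, -0.1085, 0.1657]
tool_rot: [[0.301, 0.954, 0.001], [0.954, -0.301, -0.001], [-0.0, 0.002, -1.0]]
ft_force: [0.5, 0.1, -3.7]
grip_width: 0.0129
```

```bash
python3 - <<'E'
from h import *
s=env.observe();print(s['ft_force'],s['wrist_torque'],s['q'].round(1),s['position'])
shot('wrist','wr3.png');shot('scene','sc3.png')
h=.0173
y=np.radians(BY);X=np.array([np.cos(y),np.sin(y),0])
# grasp plate: TCP in plate frame: (95,0,17.3) from plain edge origin
def tcp(xp,zp,th):
    t=np.radians(th); ax=xp+.095*np.cos(t)-h*np.sin(t); az=.05+zp+.095*np.sin(t)+h*np.cos(t)
    return np.array([*(BX+ax*X[:2]),az])
go(tcp(-.045,.05,12),np.array(s['tool_rot']))
go(tcp(-.045,.05,12),tool(BY,12))
print(tcp(-.045,.05,12),tcp(-.045,.004,12),tcp(-.08,.004,12),tcp(-.08,0,0))
E
```

```text
[ 0.48372125  0.11486569 -3.6994439 ] [ 0.03802903 -0.04834137 -0.01134449] [-21.   31.7  68.7   0.   79.6  -3.5] [ 0.61061461 -0.10845353  0.1656747 ]
units shift(in start tool axes) [ 8.97 -3.3   0.69] turn [-0.02 -0.   -0.  ] mm [ 358.8 -132.2   27.4] deg [-0.2 -0.  -0. ]
units shift(in start tool axes) [ 8.97 -3.3   0.69] turn [-1.37  0.41 -3.95] mm [ 358.8 -132.2   27.4] deg [-11.8   3.5 -34. ]
[0.59177971 0.27366375 0.13667356] [0.59177971 0.27366375 0.09067356] [0.55823842 0.26366466 0.09067356] [0.56367484 0.26528533 0.0673    ]
```

View pics/wr3.png

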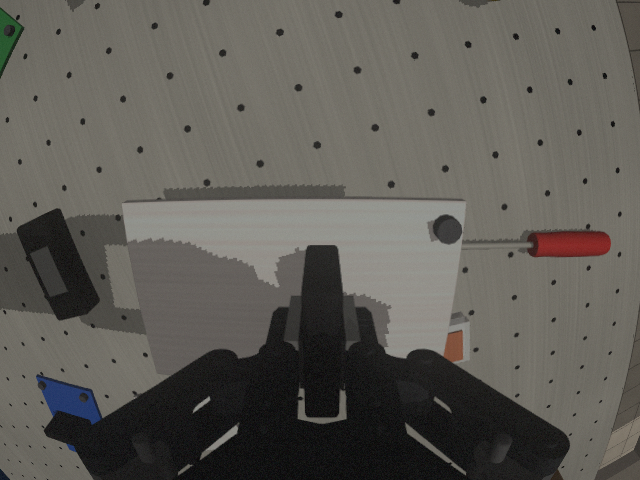

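The plate is held level: about 3 N of weight, and its outline in the wrist view is the same as before the lift.

>>> jog_arm(
  plan=[
    [[0.3, -0.11, 0, 0, 0, 0], [0.64, -0.23, 0, 0, 0, 0], [0.7, -0.26, 0, 0, 0, 0], [0.7, -0.26, 0, 0, 0, 0], [0.7, -0.26, 0, 0, 0, 0], [0.7, -0.26, 0, 0, 0, 0], [0.7, -0.26, 0, 0, 0, 0], [0.7, -0.26, 0, 0, 0, 0], [0.7, -0.26, 0, 0, 0, 0], [0.7, -0.26, 0, 0, 0, 0]],
  ],
)

```text
time_s: 7.45
position: [0.5958, 0.1723, 0.1639]
tool_rot: [[0.3, 0.954, -0.002], [0.954, -0.3, 0.0], [-0.001, -0.002, -1.0]]
ft_force: [1.5, -1.3, -4.8]
grip_width: 0.0134
```

>>> jog_arm(
  plan=[
    [[0.7, -0.26, 0, 0, 0, 0], [0.7, -0.26, 0, 0, 0, 0], [0.6, -0.2, 0, 0, 0, 0], [0.43, -0.16, 0, 0, 0, 0], [0, 0, 0, 0, 0, -0.6], [0, 0, 0, 0, 0, -0.8], [0, 0, 0, 0, 0, -0.8], [0, 0, 0, 0, 0, -0.8], [0, 0, 0, 0, 0, -0.6], [0, 0, 0, 0, 0, -0.35]],
  ],
)

```text
time_s: 8.45
position: [0.592, 0.2737, 0.1642]
tool_rot: [[-0.286, 0.958, -0.001], [0.958, 0.286, -0.0], [0.0, -0.001, -1.0]]
ft_force: [-1.5, -0.4, -3.8]
grip_width: 0.013
```

>>> jog_arm(
  plan=[
    [[0, 0, 0, -0.3, 0, 0], [0, 0, 0, -0.4, 0, 0], [0, 0, 0, -0.4, 0, 0], [0, 0, 0, -0.3, 0, 0], [0, 0, 0, 0, 0, 0]],
  ],
)

```text
time_s: 8.95
position: [0.5911, 0.2735, 0.1643]
tool_rot: [[-0.283, 0.938, 0.198], [0.959, 0.277, 0.059], [0.0, 0.207, -0.978]]
ft_force: [0.4, -0.7, -3.2]
grip_width: 0.0131
```

```bash
cat >> h.py <<'E'
hh=.0173
_y=np.radians(BY);XB=np.array([np.cos(_y),np.sin(_y),0])
def tcp(xp,zp,th):
    t=np.radians(th); ax=xp+.095*np.cos(t)-hh*np.sin(t); az=.05+zp+.095*np.sin(t)+hh*np.cos(t)
    return np.array([*(BX+ax*XB[:2]),az])
E
python3 - <<'E'
from h import *
s=env.observe();print(s['q'].round(1),s['time_s'])
go(tcp(-.045,.05,12),tool(BY,12))
shot('top','top4.png');shot('wrist','wr4.png');shot('scene','sc4.png')
E
```

```text
[14.3 30.  73.   0.5 65.1 -2.4] 8.95
units shift(in start tool axes) [-0.   -0.13  0.68] turn [-0.01  0.   -0.02] mm [-0.1 -5.1 27.2] deg [-0.1  0.  -0.2]
```

View pics/wr4.png

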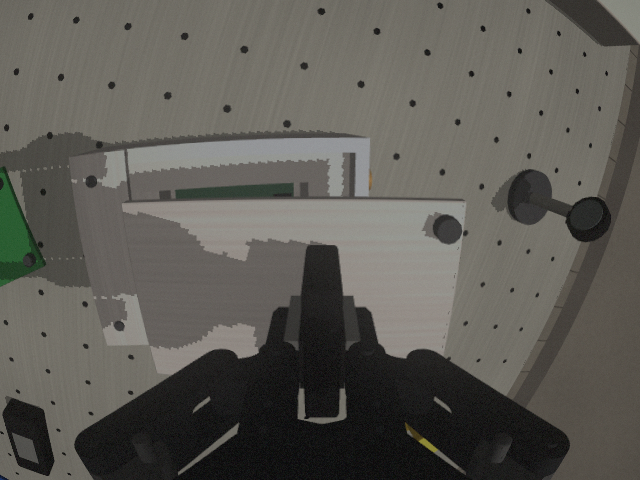

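View pics/sc4.png

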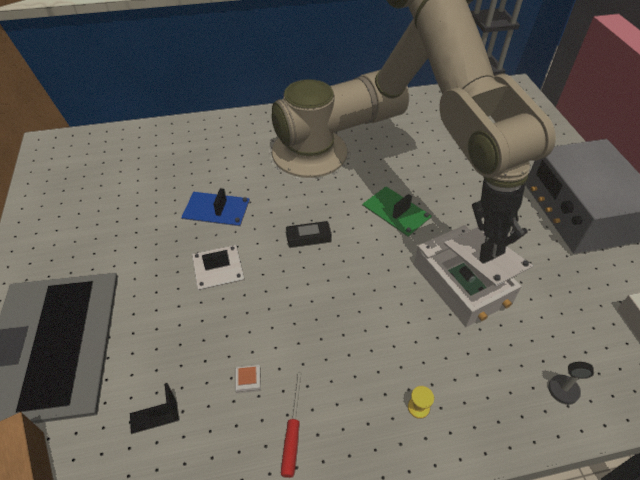

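```bash
python3 - <<'E'
from h import *
s=env.observe();c=vision.camera_info('wrist');R,_=cv2.Rodrigues(c['rvec']);T=np.array(c['tvec']).ravel()
p0=np.array(s['position']);Rt=np.array(s['tool_rot'])
px=Rt[:,1];pz=-Rt[:,2];py=np.cross(pz,px)
def pr(P):
    p=R@P+T;th=np.arctan2(np.hypot(p[0],p[1]),p[2]);ph=np.arctan2(p[1],p[0]);return (round(c['cx']+c['fx']*th*np.cos(ph),1),round(c['cy']+c['fy']*th*np.sin(ph),1))
for a,b,z in[(-95,-50,6),(-95,50,6),(65,50,6),(55,38,14),(-95,-50,6)]: print('plate',(a,b,z),pr(p0+(a*px+b*py+(z-17.3)*pz)/1e3))
Y=np.array([-XB[1],XB[0],0])
for a,b,z in[(-100,70,74),(-60,70,74),(100,70,64),(90,60,64),(-100,-70,74)]: print('box',(a,b,z),pr(np.array([*BX,0])+(a*XB+b*Y)/1e3+[0,0,z/1e3]))
im=cv2.imread('pics/wr4.png');cv2.imwrite('pics/wr4c.png',cv2.resize(im[110:400,40:500],None,fx=1.7,fy=1.7))
E
```

```text
plate (-95, -50, 6) (np.float64(156.5), np.float64(373.0))
plate (-95, 50, 6) (np.float64(120.5), np.float64(200.7))
plate (65, 50, 6) (np.float64(469.1), np.float64(199.0))
plate (55, 38, 14) (np.float64(451.8), np.float64(230.0))
plate (-95, -50, 6) (np.float64(156.5), np.float64(373.0))
box (-100, 70, 74) (np.float64(69.7), np.float64(156.8))
box (-60, 70, 74) (np.float64(125.2), np.float64(149.7))
box (100, 70, 64) (np.float64(371.5), np.float64(136.4))
box (90, 60, 64) (np.float64(357.1), np.float64(151.0))
box (-100, -70, 74) (np.float64(109.2), np.float64(345.6))
```

View pics/wr4c.png

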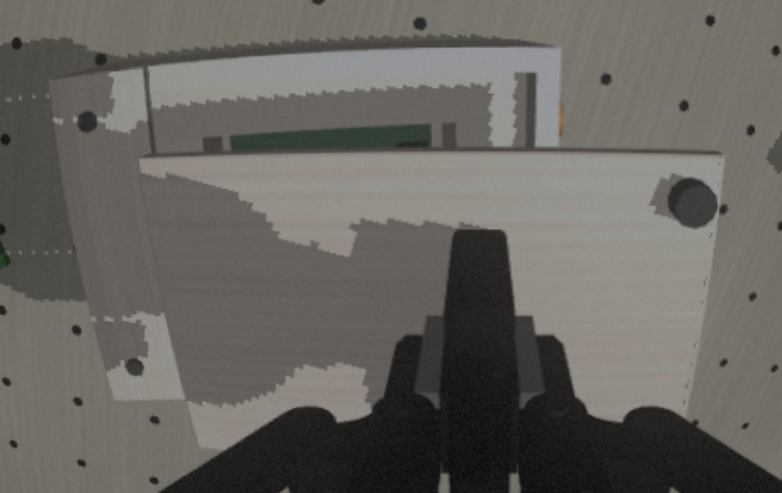

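The wrist view agrees with the model to 1–3 px: box corners (70,157), (109,345) and (371,137), plate edge (123,202). Next I lower the plate in front of the lip mouth.

```bash
python3 - <<'E'
from h import *
R=tool(BY,12)
go(tcp(-.045,.0045,12),R)
go(tcp(-.08,.0045,12),R,tcp(-.045,.0045,12),R)
E
```

```text
units shift(in start tool axes) [ 0.01 -0.4   1.8 ] turn [-0.    0.   -0.02] mm [  0.3 -15.9  71.8] deg [-0.   0.  -0.2]
units shift(in start tool axes) [ 0.   -0.86 -0.18] turn [0. 0. 0.] mm [  0.  -34.2  -7.3] deg [0. 0. 0.]
```

>>> jog_arm(
  plan=[
    [[0, -0.06, 0.26, 0, 0, -0.02], [0, -0.07, 0.3, 0, 0, 0], [0, -0.07, 0.3, 0, 0, 0], [0, -0.07, 0.3, 0, 0, 0], [0, -0.06, 0.27, 0, 0, 0], [0, -0.05, 0.22, 0, 0, 0], [0, -0.02, 0.15, 0, 0, 0], [0, 0, 0, 0, 0, 0]],
  ],
)

```text
time_s: 9.9
position: [0.5916, 0.2732, 0.0902]
tool_rot: [[-0.286, 0.937, 0.199], [0.958, 0.28, 0.059], [-0.001, 0.207, -0.978]]
ft_force: [0.4, -1.1, -3.5]
grip_width: 0.0132
```

```bash
python3 - <<'E'
from h import *
s=env.observe()
R=tool(BY,12)
go(tcp(-.045,.0045,12),R)
go(tcp(-.08,.0045,12),R)
shot('wrist','wr5.png');im,d=shot('scene');cv2.imwrite('pics/sc5.png',cv2.resize(im[200:340,390:550],None,fx=4,fy=4)[:,:,::-1])
E
```

```text
units shift(in start tool axes) [ 0.01  0.01 -0.02] turn [-0.01  0.    0.  ] mm [ 0.4  0.5 -0.8] deg [-0.  0.  0.]
units shift(in start tool axes) [ 0.01 -0.84 -0.2 ] turn [-0.01  0.    0.  ] mm [  0.4 -33.8  -8.1] deg [-0.  0.  0.]
```

View pics/sc5.png

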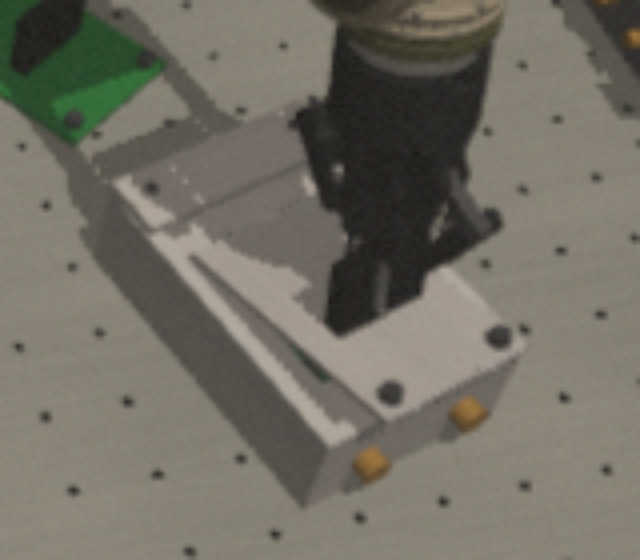

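View pics/wr5.png

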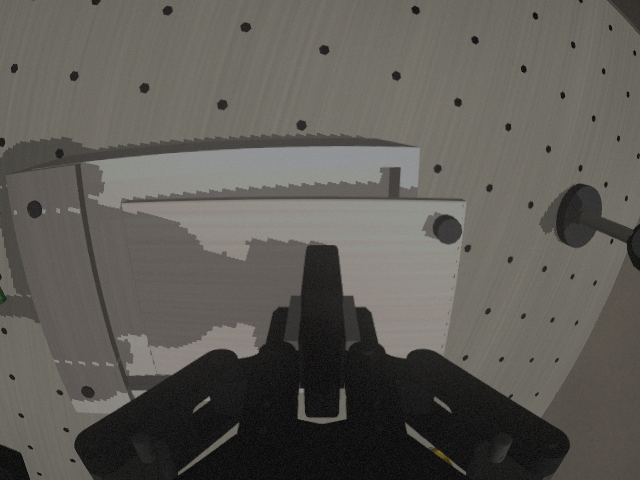

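The plate edge (122–155) sits in the recess, in front of the lip edge (78–130). Now I slide it under the lip.

>>> jog_arm(
  plan=[
    [[0, -0.1, -0.024, 0, 0, 0], [0, -0.12, -0.028, 0, 0, 0], [0, -0.12, -0.028, 0, 0, 0], [0, -0.12, -0.028, 0, 0, 0], [0, -0.12, -0.028, 0, 0, 0], [0, -0.12, -0.028, 0, 0, 0], [0, -0.1, -0.02, 0, 0, 0], [0, -0.04, -0.008, 0, 0, 0], [0, 0, 0, 0, 0, 0]],
  ],
)

```text
time_s: 10.9
position: [0.5587, 0.2634, 0.0917]
tool_rot: [[-0.286, 0.937, 0.2], [0.958, 0.28, 0.059], [-0.001, 0.208, -0.978]]
ft_force: [-0.4, -0.6, -3.2]
grip_width: 0.0131
```

```bash
python3 - <<'E'
from h import *
s=env.observe();print(s['ft_force'],s['wrist_torque'])
go(tcp(-.08,.0045,12),tool(BY,12))
# lowering waypoints, pivot plain edge
prev=(s['position'],np.array(s['tool_rot']))
for zp,th in[(.003,9),(.002,6),(.001,3),(.001,1),(.0005,0),(0,0)]:
    p,R=tcp(-.08,zp,th),tool(BY,th);print(th);go(p,R,*prev);prev=(p,R)
shot('wrist','wr6.png');im,d=shot('scene');cv2.imwrite('pics/sc6.png',cv2.resize(im[200:340,390:550],None,fx=4,fy=4)[:,:,::-1])
E
```

```text
[-0.40874135 -0.61476284 -3.21976048] [-0.03826687  0.21292782 -0.01863637]
units shift(in start tool axes) [ 0.01 -0.01  0.01] turn [0. 0. 0.] mm [ 0.4 -0.5  0.5] deg [0. 0. 0.]
9
units shift(in start tool axes) [0.01 0.   0.17] turn [0.35 0.   0.  ] mm [0.4 0.  6.9] deg [3. 0. 0.]
6
units shift(in start tool axes) [0.   0.02 0.15] turn [0.35 0.   0.  ] mm [0.  0.6 6. ] deg [3. 0. 0.]
3
units shift(in start tool axes) [0.   0.02 0.15] turn [ 0.35 -0.    0.  ] mm [0.  0.7 6. ] deg [ 3. -0.  0.]
1
units shift(in start tool axes) [-0.    0.01  0.08] turn [ 0.23 -0.   -0.  ] mm [-0.   0.5  3.3] deg [ 2. -0. -0.]
0
units shift(in start tool axes) [-0.    0.01  0.05] turn [0.12 0.   0.  ] mm [-0.   0.3  2.2] deg [1. 0. 0.]
0
units shift(in start tool axes) [0.   0.   0.01] turn [0. 0. 0.] mm [0.  0.  0.5] deg [0. 0. 0.]
```

View pics/wr6.png

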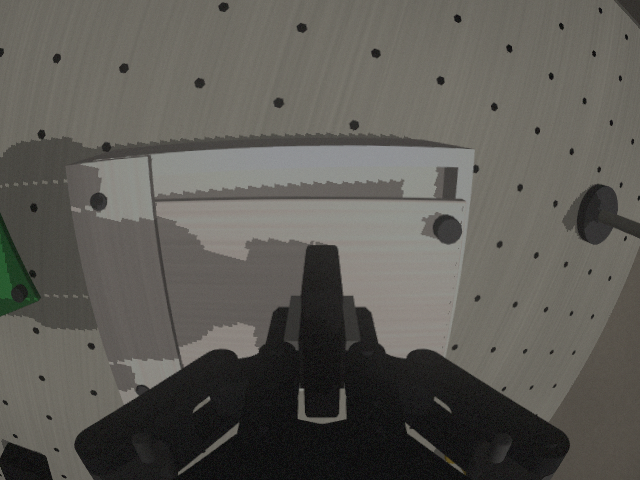

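View pics/sc6.png

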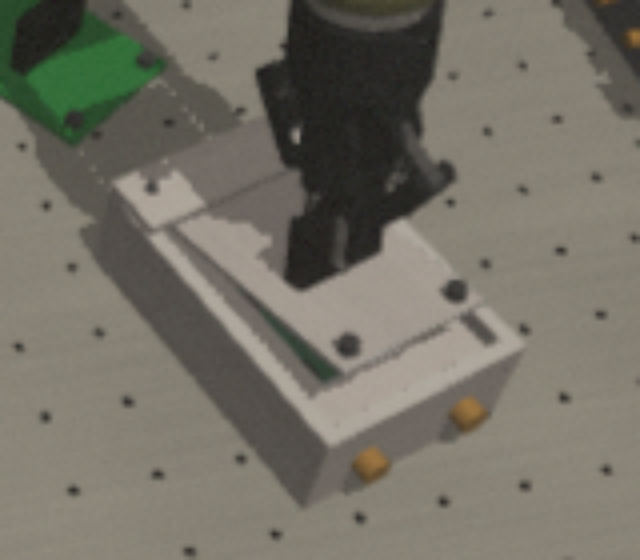

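The plain edge is under the lip (lip edge at 150–180, with the plate's edge hidden behind it). Lowering now.

>>> jog_arm(
  plan=[
    [[0, 0, 0.085, 0.17, 0, 0], [0, 0, 0.085, 0.18, 0, 0], [0, 0.01, 0.075, 0.17, 0, 0], [0, 0.01, 0.075, 0.18, 0, 0], [0, 0.01, 0.075, 0.17, 0, 0], [0, 0.01, 0.075, 0.18, 0, 0], [0, 0.01, 0.04, 0.11, 0, 0], [0, 0, 0.04, 0.12, 0, 0], [0, 0, 0, 0, 0, 0]],
  ],
)

```text
time_s: 11.9
position: [0.5637, 0.2648, 0.0699]
tool_rot: [[-0.286, 0.958, 0.017], [0.958, 0.286, 0.004], [-0.001, 0.018, -1.0]]
ft_force: [-0.1, 0.2, -3.2]
grip_width: 0.013
```

```bash
python3 - <<'E'
from h import *
s=env.observe();print(s['ft_force'],s['wrist_torque'])
go(tcp(-.08,.0,0),tool(BY,0))
E
```

```text
[-0.10399824  0.19348222 -3.18157283] [-0.00976574 -0.05828217  0.01856279]
units shift(in start tool axes) [0.01 0.   0.06] turn [0.12 0.   0.  ] mm [0.4 0.  2.6] deg [1. 0. 0.]
```

>>> jog_arm(
  plan=[
    [[0, 0, 0.02, 0.06, 0, 0], [0, 0, 0.02, 0.06, 0, 0], [0, 0, 0.015, 0, 0, 0], [0, 0, 0.01, 0, 0, 0], [0, 0, 0, 0, 0, 0], [0, 0, 0, 0, 0, 0]],
  ],
)

```text
time_s: 12.5
position: [0.5635, 0.2648, 0.0676]
tool_rot: [[-0.286, 0.958, 0.0], [0.958, 0.286, -0.001], [-0.001, 0.0, -1.0]]
ft_force: [0.9, 0.2, -3.2]
grip_width: 0.0134
```

```bash
python3 - <<'E'
from h import *
s=env.observe();print(s['ft_force'],s['wrist_torque'])
go(tcp(-.08,.0,0),tool(BY,0))
E
```

```text
[ 0.88315473  0.23674649 -3.23596397] [ 0.00704293 -0.05806516  0.0453062 ]
units shift(in start tool axes) [0.01 0.01 0.01] turn [0. 0. 0.] mm [0.5 0.3 0.3] deg [0. 0. 0.]
```

No contact yet, as the full weight is still on the wrist. I'll creep down.

>>> jog_arm(
  plan=[
    [[0, 0, 0.012, 0, 0, 0], [0, 0, 0.012, 0, 0, 0], [0, 0, 0, 0, 0, 0], [0, 0, 0, 0, 0, 0]],
  ],
)

```text
time_s: 12.9
position: [0.5636, 0.2648, 0.0673]
tool_rot: [[-0.286, 0.958, 0.001], [0.958, 0.286, -0.001], [-0.001, 0.001, -1.0]]
ft_force: [-3.6, -1.5, 5.7]
grip_width: 0.0132
```

>>> jog_arm(
  plan=[
    [[0, 0, 0.012, 0, 0, 0], [0, 0, 0, 0, 0, 0], [0, 0, 0, 0, 0, 0]],
  ],
)

```text
time_s: 13.2
position: [0.5636, 0.2648, 0.0673]
tool_rot: [[-0.286, 0.958, 0.001], [0.958, 0.286, -0.0], [-0.001, 0.001, -1.0]]
ft_force: [-5.3, -1.2, 9.1]
grip_width: 0.0132
```

```bash
python3 - <<'E'
from h import *
s=env.observe();print(s['ft_force'],s['wrist_torque'],s['position'])
shot('wrist','wr7.png');im,d=shot('scene');cv2.imwrite('pics/sc7.png',cv2.resize(im[200:340,390:550],None,fx=4,fy=4)[:,:,::-1])
E
```

```text
[-5.28053144 -1.24451519  9.10882814] [-0.21073654  0.77121017  0.02533214] [0.56358717 0.26480733 0.06730605]
```

View pics/wr7.png

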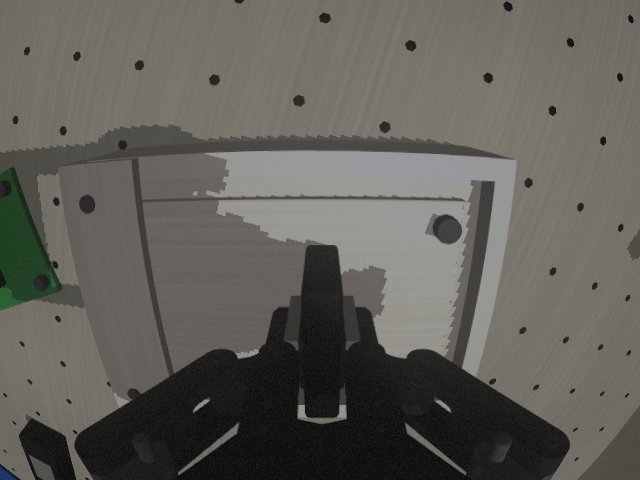

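View pics/sc7.png

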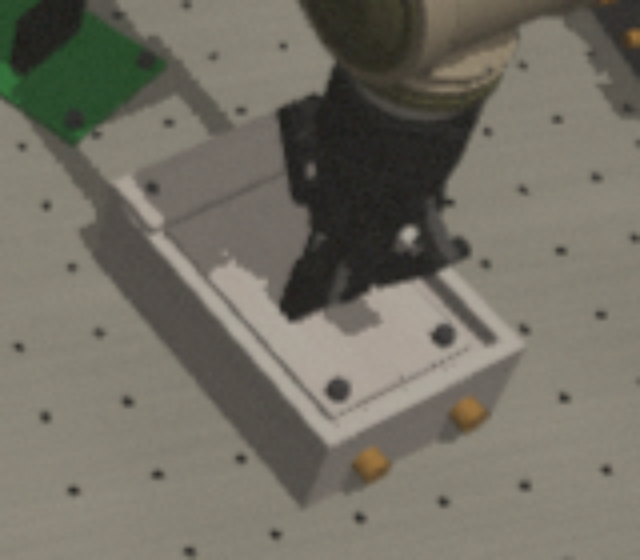

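The plate is flat in the recess, below the rim, with about 12 N of contact force. Letting go.

>>> jog_arm(
  plan=[
    [[0, 0, 0, 0, 0, 0], [0, 0, 0, 0, 0, 0], [0, 0, 0, 0, 0, 0], [0, 0, 0, 0, 0, 0], [0, 0, 0, 0, 0, 0], [0, 0, 0, 0, 0, 0], [0, 0, 0, 0, 0, 0], [0, 0, 0, 0, 0, 0]],
  ],
  grip=0.4,
  squeeze=20,
)

```text
time_s: 14.1
position: [0.5635, 0.2648, 0.0661]
tool_rot: [[-0.286, 0.958, 0.0], [0.958, 0.286, -0.001], [-0.001, 0.0, -1.0]]
ft_force: [-0.2, -0.3, -0.5]
grip_width: 0.0599
```

>>> jog_arm(
  plan=[
    [[0, 0, -0.1, 0, 0, 0], [0, 0, -0.2, 0, 0, 0], [0, 0, -0.4, 0, 0, 0], [0, 0, -0.5, 0, 0, 0], [0, 0, -0.6, 0, 0, 0], [0, 0, -0.7, 0, 0, 0], [0, 0, -0.7, 0, 0, 0], [0, 0, -0.7, 0, 0, 0], [0, 0, -0.4, 0, 0, 0], [0, 0, 0, 0, 0, 0]],
  ],
)

```text
time_s: 15.1
position: [0.5642, 0.2651, 0.2413]
tool_rot: [[-0.286, 0.958, 0.006], [0.958, 0.286, 0.001], [-0.001, 0.006, -1.0]]
ft_force: [0.4, 0.3, -0.4]
grip_width: 0.0596
```

>>> jog_arm(
  plan=[
    [[-0.8, 0, -0.2, 0, 0, 0], [-0.8, 0, -0.2, 0, 0, 0], [-0.8, 0, -0.2, 0, 0, 0], [-0.8, 0, -0.2, 0, 0, 0], [-0.8, 0, -0.2, 0, 0, 0], [-0.8, 0, 0, 0, 0, 0], [-0.8, 0, 0, 0, 0, 0], [-0.4, 0, 0, 0, 0, 0], [0, 0, 0, 0, 0, 0]],
  ],
)

```text
time_s: 16.0
position: [0.6323, 0.0334, 0.2772]
tool_rot: [[-0.284, 0.959, -0.001], [0.959, 0.284, -0.0], [0.0, -0.002, -1.0]]
ft_force: [-0.2, -0.6, 0.2]
grip_width: 0.0593
```

```bash
python3 - <<'E'
from h import *
s=env.observe();print(s['time_s'],s['ft_force'],s['position'])
im,d=shot('top','top8.png');im2,_=shot('scene');cv2.imwrite('pics/sc8.png',cv2.resize(im2[200:340,390:550],None,fx=4,fy=4)[:,:,::-1])
vv,uu=np.mgrid[0:480,0:640]
P=w('top',np.c_[uu.ravel(),vv.ravel()],d.ravel()).reshape(480,640,3)
r=P[:,:,:2]-BX;Y=np.array([-XB[1],XB[0]]);a=r@XB[:2];b=r@Y
for A in(-50,-30,-10,50,65,74,86):
  print(A,[int(1000*np.median(P[:,:,2][(abs(a*1e3-A)<5)&(abs(b*1e3-B)<6)])) if ((abs(a*1e3-A)<5)&(abs(b*1e3-B)<6)).any() else None for B in(-65,-40,-20,0,20,40,65)])
cv2.imwrite('pics/top8c.png',cv2.resize(im[95:235,130:270],None,fx=4,fy=4)[:,:,::-1])
E
```

```text
16.0 [-0.22406388 -0.58162469  0.2106169 ] [0.6322662  0.03340482 0.27715048]
-50 [None, 61, 57, 59, 58, 58, 65]
-30 [None, 59, 58, 58, 57, 58, 65]
-10 [None, 58, 58, 58, 58, 57, 64]
50 [63, 56, 57, 57, 57, 57, 65]
65 [63, 59, 58, 58, 58, 59, 65]
74 [62, 64, 58, 57, 58, 64, 65]
86 [63, 53, 53, 54, 55, 54, 65]
```

View pics/top8c.png

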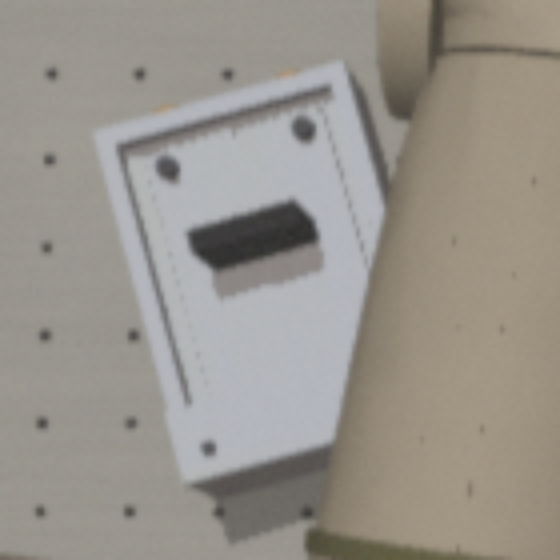

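View pics/sc8.png

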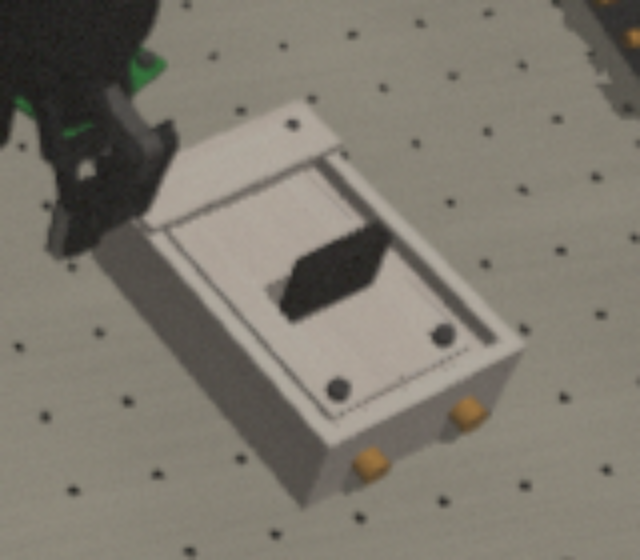

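The plate top reads a uniform 57–58 mm. The table itself reads about +2 mm, so this matches the 56 mm expected. The plate is flat, its plain edge is under the lip, and the arm is clear.

```bash
python3 -c "
from h import *
close_job()"
```

```text
the job is handed in; nothing more can be done
```

The box is closed with the white long cover plate, and I handed the job in at about 16 s of the 40 s allowed. I tilted the plate 12°, slid its plain edge about 20 mm under the lip, then lowered it with the hand until it touched the ledge (about 12 N of contact force) and let go.

**Last checks:**
- **Flatness:** the plate's top read 57–58 mm almost everywhere. The camera reads the table about 2 mm high, so this matches the 56 mm expected. A few readings beside the screw heads and near one side of the recess were higher.
- **Position:** the pictures after release show the plate centred in the recess, with its plain edge under the lip.
- **Arm:** it stood well clear, with no force on the wrist.
- **Square plate and look-alikes:** I did not touch the square plate or the blue and green look-alikes. I did not measure their positions again at the end.

No check failed. The only disagreements were small: 1–3 pixels between the predicted and seen outlines, and about 1 mm in the height at which I gripped the plate.

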